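# Pack the cooking-class crate and sweep it for overhang

## Task

Stand the fallen brown bottle up (its cap end can be swung up towards the side wall of the wooden crate until it stands). Then pack the bottle, the kitchen timer and every jar, pot and shaker that stands beside the crate upright into the crate's two bays so that nothing sticks up above the rim: the tall ones only clear it in the deep right-hand bay, the short ones fit in the shallow left-hand bay. When all are in, and not before, draw the checking bar over them from the far end fully to the near end of the crate and leave it there; leave the mug, the steel cup and the pot brush alone.

Things in the scene. Friction and masses are not known exactly. Their poses are not given: they have to be found in the camera images.
- crate: fixed open wooden packing crate; origin at the centre of its underside on the table, x axis along its two bays (away from the robot at yaw 0), y to the left, z up. Outside 247 mm in x by 256 mm in y, rim 131 mm above the table; side walls 8 mm, end walls 26 mm thick. An 8 mm divider along x splits it into two bays, each 195 mm long (x) by 116 mm wide (y) inside, each taking three items in a row (in the left bay the timer best in the middle).
- deep_bay (a point): centre of the floor of the right-hand (-y) bay, axes as the crate; the floor is 125 mm below the rim
- shallow_bay (a point): centre of the raised floor of the left-hand (+y) bay, axes as the crate; the floor is only 93 mm below the rim
- sweep_bar (a joint): aluminium checking bar, 20 mm wide and 256 mm long, that lies across the crate and slides along it, its underside 3 mm above the rim (it stops against anything that protrudes). 0 = parked over the far end wall, 0.221 m = over the near end wall (nearest the robot); it slides along the crate's -x axis with about 1 N of friction and stays where it is left
- bar_knob (a point): middle of the checking bar's grip: an upright black post 22 mm in diameter, 34 mm tall (from 146 to 180 mm above the table) on the middle of the bar; the point is 163 mm above the table. Moves with the bar; axes as the crate
- bottle_mid (a point): brown round bottle, 121 mm long: body 56 mm in diameter up to 72 mm, then tapering; white cap (last 17 mm) 30 mm in diameter. Point on its axis, half-way; z axis from foot to cap. Starts lying on the table right (-y) of the crate, square to its side wall, foot about 70 mm from that wall, cap pointing away, so that swinging the cap up towards the wall stands it up
- square_jar_mid (a point): squarish glass spice jar with a dark lid, 44 x 44 mm body up to 77 mm, 108 mm tall, the lid (top 20 mm) round and 43 mm across; tall, so for the deep bay; starts standing on the table; the point is on its axis half-way up, z axis from foot to top. May be absent
- round_jar_mid (a point): round spice jar with a green lid, 45 mm across, lid (top 20 mm) too, 105 mm tall; tall, so for the deep bay; starts standing on the table; the point is on its axis half-way up, z axis from foot to top. May be absent
- shaker_mid (a point): salt shaker with a grey domed head, 44 mm across at its widest (30 mm up), tapering to 34 mm at 60 mm, head 34 mm across from 65 to 78 mm, domed above, 90 mm tall (the one beside the crate; another that stands at the back by the wall has no part in this); starts standing on the table; the point is on its axis half-way up, z axis from foot to top. May be absent
- white_pot_mid (a point): round white screw-top pot, 52 mm across up to 67 mm, then a lid 46 mm across, 82 mm tall; starts standing on the table; the point is on its axis half-way up, z axis from foot to top. May be absent
- timer_mid (a point): red and white twist kitchen timer, 66 mm across, 54 mm tall, with a round grip 25 mm across and 11 mm high in the middle of its top (its dial is stiff); starts standing on the table; the point is on its axis half-way up, z axis from foot to top
- mug_mid (a point): bystander: green and white mug, 101 mm tall; the point is in the middle of its cup. Leave alone
- steel_cup_mid (a point): bystander: upturned steel cup, 76 mm across, 102 mm tall; the point is its middle. Leave alone
- pot_brush_mid (a point): bystander: round wooden pot brush standing on its bristles, 55 mm across, 85 mm tall; the point is its middle. Leave alone

How it is judged (in metres and radians):
On the way, in this order (a step that is already met when the one before it is completed fails the run):
1. the fallen bottle stands upright (angle between bottle_mid's own z axis and vertical below 0.2 rad), for 0.3 s.
2. every item present is upright in the crate with its top no higher than the rim, the bar still clear at the far end (x of bottle_mid in the frame of crate between -0.0975 and 0.0975 m and y of bottle_mid in the frame of crate between -0.12 and 0.12 m and z of bottle_mid in the frame of crate below 0.072 m and angle between each of bottle_mid, square_jar_mid, round_jar_mid, shaker_mid, white_pot_mid, timer_mid's own z axis and vertical below 0.2 rad and x of square_jar_mid in the frame of crate between -0.0975 and 0.0975 m and y of square_jar_mid in the frame of crate between -0.12 and 0.12 m and z of square_jar_mid in the frame of crate below 0.0785 m and x of round_jar_mid in the frame of crate between -0.0975 and 0.0975 m and y of round_jar_mid in the frame of crate between -0.12 and 0.12 m and z of round_jar_mid in the frame of crate below 0.08 m and x of shaker_mid in the frame of crate between -0.0975 and 0.0975 m and y of shaker_mid in the frame of crate between -0.12 and 0.12 m and z of shaker_mid in the frame of crate below 0.0875 m and x of white_pot_mid in the frame of crate between -0.0975 and 0.0975 m and y of white_pot_mid in the frame of crate between -0.12 and 0.12 m and z of white_pot_mid in the frame of crate below 0.0915 m and x of timer_mid in the frame of crate between -0.0975 and 0.0975 m and y of timer_mid in the frame of crate between -0.12 and 0.12 m and z of timer_mid in the frame of crate below 0.1055 m and value of joint sweep_bar below 0.05 m), for 0.2 s.
3. the checking bar has been drawn over to the near end (value of joint sweep_bar above 0.205 m), for 0.2 s.
At the end, for the whole second after the job is handed in: every item present is upright (within 0.2 rad) inside the crate, its top not more than 1.5 mm above the rim, at rest; the checking bar is within 16 mm of its near end stop (x of bottle_mid in the frame of crate between -0.0975 and 0.0975 m and y of bottle_mid in the frame of crate between -0.12 and 0.12 m and z of bottle_mid in the frame of crate below 0.072 m and angle between each of bottle_mid, square_jar_mid, round_jar_mid, shaker_mid, white_pot_mid, timer_mid's own z axis and vertical below 0.2 rad and x of square_jar_mid in the frame of crate between -0.0975 and 0.0975 m and y of square_jar_mid in the frame of crate between -0.12 and 0.12 m and z of square_jar_mid in the frame of crate below 0.0785 m and x of round_jar_mid in the frame of crate between -0.0975 and 0.0975 m and y of round_jar_mid in the frame of crate between -0.12 and 0.12 m and z of round_jar_mid in the frame of crate below 0.08 m and x of shaker_mid in the frame of crate between -0.0975 and 0.0975 m and y of shaker_mid in the frame of crate between -0.12 and 0.12 m and z of shaker_mid in the frame of crate below 0.0875 m and x of white_pot_mid in the frame of crate between -0.0975 and 0.0975 m and y of white_pot_mid in the frame of crate between -0.12 and 0.12 m and z of white_pot_mid in the frame of crate below 0.0915 m and x of timer_mid in the frame of crate between -0.0975 and 0.0975 m and y of timer_mid in the frame of crate between -0.12 and 0.12 m and z of timer_mid in the frame of crate below 0.1055 m and value of joint sweep_bar above 0.205 m and linear speed of each of bottle, square_jar, round_jar, shaker, white_pot, timer below 0.02 m/s); the robot touches nothing.
It fails at once if the mug is disturbed (moved more than 4 cm) (distance of mug_mid from where it was at the start of the episode above 0.04 m).
It fails at once if the steel cup is disturbed (moved more than 4 cm) (distance of steel_cup_mid from where it was at the start of the episode above 0.04 m).
It fails at once if the pot brush is disturbed (moved more than 4 cm) (distance of pot_brush_mid from where it was at the start of the episode above 0.04 m).
Of square_jar, round_jar, shaker, white_pot only 2 to 4 are there at a start; the rules pass over those that are not, and their reading is None.
At some moment in a run one of timer may be knocked a few centimetres aside while the robot is not near it.
It also fails if it takes over 210 s, if anything falls off the work surface, if the arm or the gripper's body presses on something with over 40 N, if the wrist force passes 120 N, or if a joint passes its speed limit or range.

## Robot

A 6-joint arm with a two-finger parallel gripper is mounted at the origin on a cart in front of the work surface, level with it; the furniture and walls round the work are solid. World frame = base frame: x ahead of the robot, y to its left, z up, the work surface at z = 0. Lengths are in mm, angles in rad, forces in N, time in s.
With the tool pointing down it reaches from about 325 to 900 mm from the base axis. Payload 6.1 kg.
Tool frame: the origin (TCP) lies at the very end of the fingers, on their centre line; the grasp point (between the pads) lies 19 mm behind it; z points along the fingers, y is the line along which they close (so a half turn about z gives the same grasp; the last joint's range is limited). The gripper opens to 87 mm and grips with 3 to 60 N. Pads are 19 mm wide; open, the fingers measure 117 mm over their backs; the gripper's body (75 mm by 190 mm) begins 51 mm behind the grasp point.
Start: joints at [1.148, 0.22, 1.526, -0, 1.395, -0.126], TCP at [182.787, 597.666, 222.538] pointing down, gripper open.
Joint ranges: [-2.98, 2.98], [-0.91, 2.08], [0.09, 2.57], [-1.24, 4.39], [0.2, 2.65], [-2.68, 2.68]. Speed limits (rad/s): [2.57, 2.57, 3.01, 3.14, 3.14, 3.14].

## Interface

Orientations are given as a unit quaternion [x, y, z, w].
In Python, from plant import robot gives the robot as it stands.
- The arm moves only by the shell command python3 -m pendant 'ROWS' [FORCE]. ROWS is JSON, a list that holds one entry, the list of rows, each a list of 7 numbers: the turn, a rotation vector about the tool's x, y, z in degrees, then the shift along the tool's x, y, z in mm, then the closure, from 0 (fully open) to 1 (shut). A call has 1 to 20 rows; each row is the pose to reach, as a shift and turn from the pose commanded when the call began, along the tool's axes at that moment; what a row does not reach only later rows make up. A row lasts 1/8 s, in which the tool goes at most 62.5 mm and 10.7 degrees, less where a joint would pass 70% of its speed; a pose out of reach is approached as far as the arm can. A call with a gripper value outside its range is refused whole. The fingers move at their own pace and stop on an object; FORCE is the grip in N (left out, the last holds). Time passes only in rows, so rows that repeat a pose let the fingers close. It gives the time, the measured TCP pose, the force, the opening and the grip force at its end, in the units of the state.
- robot.get_state(): the state, without advancing time (a new reading comes with each control period).
- robot.snapshot(name): name is "side" or "top"; returns the picture (420x560x3 uint8, red, green, blue); there is no depth.
- robot.camera_info(name): a dict with "fx", "fy", "cx", "cy" (pixels), "extrinsics" (4x4, takes a point from camera to world coordinates). Camera axes: x right, y up, looking along -z (the intrinsics and any distortion apply to the point x, -y, -z); pixel columns grow to the right and rows downward; lengths in mm; the calibration is good to about 2 mm. A picture is of the moment at which its call begins. camera_info takes no time and is no camera call.
- robot.hand_in(): hands the job in; it is judged then, once.
The state is a dict: "t": time; "joint_pos": joint angles; "dq": joint speeds; "joint_efforts": joint torques, N m; "eef_pos": TCP position; "tool_rot": TCP orientation; "wrist_force": force on the tool from outside, world axes, zero at the start; "moment": the same for the moment, N m; "width": finger opening in mm; "grip_force": force on a finger pad.
Only numpy, scipy, OpenCV 4.12 (cv2) and the standard library are available. Lean on these libraries where they do the work, as an engineer would, in place of code of your own. Each camera call takes 0.05 s, during which the arm holds its last target. There are 200 camera calls.

## Working session

There is one attempt and no reset: what is moved stays moved. The work goes in short steps, Python scripts to look and compute and a shell command to move; the robot and the scene stay as the last step left them, time stands still between calls to the robot, and variables do not carry over. Pictures are saved under pics/ and viewed, at most 14 in all, crops included, and the job is handed in when it is done.

```bash
ls; mkdir -p pics
python3 - <<'E'
from plant import robot
import cv2
print(robot.get_state())
for n in("top","side"):
    print(n,robot.camera_info(n))
    cv2.imwrite(f"pics/{n}0.png",robot.snapshot(n)[:,:,::-1])
E
```

```text
pics
{'t': 0.0, 'joint_pos': array([ 1.14786698e+00,  2.21228547e-01,  1.52762425e+00, -3.17445552e-06,
        1.39469576e+00, -1.26074696e-01]), 'dq': array([ 0.00198983, -0.0001685 , -0.00164278, -0.00219782, -0.00039897,
       -0.00134371]), 'joint_efforts': array([-2.04920698e-04, -4.94625735e+01, -3.87377107e+01,  6.99182739e-02,
        5.72884502e-02, -1.36506333e-04]), 'eef_pos': array([182.55145654, 597.09040427, 221.42880874]), 'tool_rot': array([ 1.47882587e-01,  9.89004441e-01, -9.41759248e-04, -2.63586651e-04]), 'wrist_force': array([-1.14007754,  0.15503752, -0.37428918]), 'moment': array([-0.02000439, -0.02618225,  0.01333175]), 'grip_force': 0.0, 'width': 87.09658044001968}
top {'fx': 511.14516140516474, 'fy': 511.14516140516474, 'cx': 284.35971488324617, 'cy': 206.99654413238287, 'extrinsics': array([[ 1.49084244e-01,  8.92168451e-01, -4.26391068e-01,
        -2.92929392e+02],
       [-9.88822772e-01,  1.33705510e-01, -6.59724372e-02,
        -1.08746914e+02],
       [-1.84769175e-03,  4.31460649e-01,  9.02129866e-01,
         1.85426488e+03],
       [ 0.00000000e+00,  0.00000000e+00,  0.00000000e+00,
         1.00000000e+00]])}
side {'fx': 390.8224175588623, 'fy': 390.8224175588623, 'cx': 285.76378939552455, 'cy': 213.5394789877636, 'extrinsics': array([[-9.92927402e-01,  7.62062166e-02, -9.10372803e-02,
         4.05190150e+02],
       [-1.18628203e-01, -6.06180387e-01,  7.86430345e-01,
         1.08449072e+03],
       [ 4.74586732e-03,  7.91667828e-01,  6.10933324e-01,
         9.41862133e+02],
       [ 0.00000000e+00,  0.00000000e+00,  0.00000000e+00,
         1.00000000e+00]])}
```

View pics/top0.png

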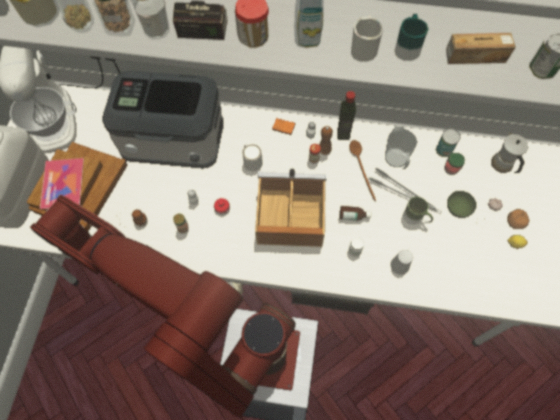

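View pics/side0.png

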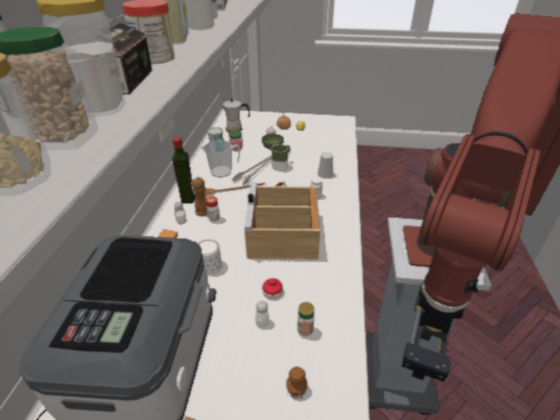

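```bash
cat > h.py <<'E'
from plant import robot
import numpy as np, cv2
def cam(n):
    c=robot.camera_info(n); return c,np.array(c["extrinsics"])
def ray(n,u,v):
    c,E=cam(n); d=np.array([(u-c["cx"])/c["fx"],-(v-c["cy"])/c["fy"],-1.]); return E[:3,3],E[:3,:3]@d
def at(n,u,v,z):
    o,d=ray(n,u,v); return o+d*(z-o[2])/d[2]
def proj(n,p):
    c,E=cam(n); q=E[:3,:3].T@(np.array(p,float)-E[:3,3]); return np.array([c["cx"]-c["fx"]*q[0]/q[2],c["cy"]+c["fy"]*q[1]/q[2]])
def crop(n,x0,y0,x1,y1,f,name,im=None):
    if im is None: im=robot.snapshot(n)
    c=cv2.resize(im[y0:y1,x0:x1],None,fx=f,fy=f,interpolation=cv2.INTER_CUBIC)
    cv2.imwrite(f"pics/{name}.png",c[:,:,::-1]); return im
E
python3 - <<'E'
from h import *
crop("top",120,140,440,280,2.5,"topc")
crop("side",150,170,350,400,2.6,"sidec")
E
```

```text
(no output)
```

View pics/topc.png

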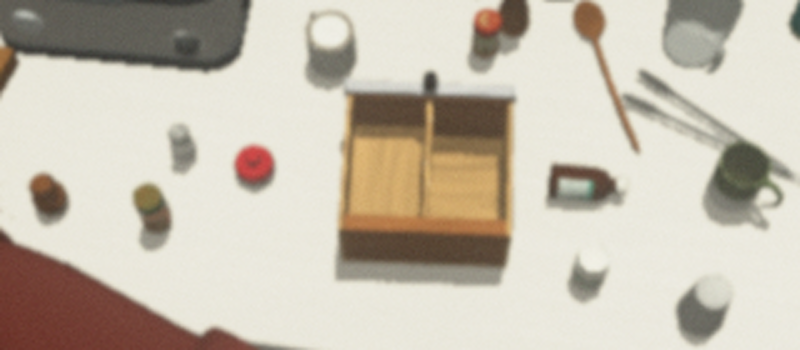

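View pics/sidec.png

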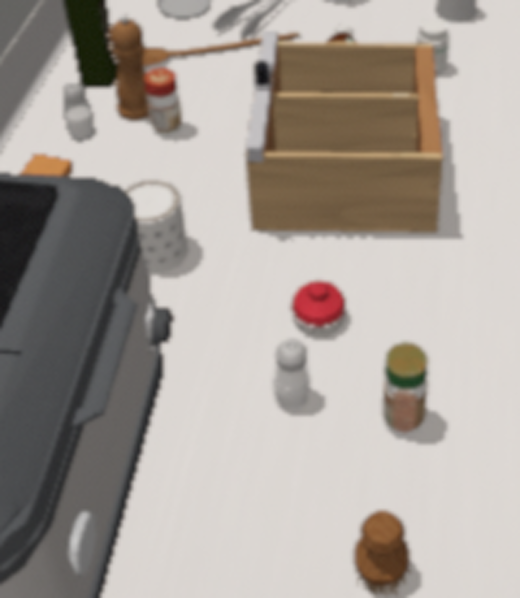

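Run:
```python
from h import *
T=lambda x,y:(120+x/2.5,140+y/2.5); S=lambda x,y:(150+x/2.6,170+y/2.6)
def show(k,n,p,z): print(k,n,at(n,*p,z).round(0)[:2])
for k,t,zt,s,zs in [("timer",(255,158),50,(319,290),50),("shaker",(179,131),86,(292,351),82),("jar",(147,195),105,(406,357),105),
  ("pot",(594,257),82,(434,34),82),("brush",(43,186),85,(383,525),85),("knob",(430,76),178,(262,68),178),("nearL",(342,221),131,(441,155),131),("nearR",(511,230),131,(434,45),131)]:
    show(k,"top",T(*t),zt); show(k,"side",S(*s),zs)
show("nearL bottom","top",T(340,258),0);show("nearR bot","top",T(511,264),0)
show("bar L","top",T(347,84),143);show("bar R","top",T(514,88),143)
for k,p,z in[("foot top",(552,163),28),("foot bot",(549,197),28),("cap end",(624,184),28),("cap/shoulder",(606,178),28),("cup top",(712,292),102),("mug",(745,160),101)]: show(k,"top",T(*p),z)
```

```text
timer top [540. 268.]
timer side [537. 278.]
shaker top [552. 387.]
shaker side [549. 396.]
jar top [430. 404.]
jar side [427. 408.]
pot top [ 439. -270.]
pot side [ 433. -236.]
brush top [429. 571.]
brush side [434. 584.]
knob top [655.   8.]
knob side [648.  20.]
nearL top [421. 104.]
nearL side [408. 111.]
nearR top [ 443. -142.]
nearR side [ 430. -132.]
nearL bottom top [413. 113.]
nearR bot top [ 442. -152.]
bar L top [642. 134.]
bar R top [ 673. -119.]
foot top top [ 611. -195.]
foot bot top [ 552. -197.]
cap end top [ 591. -311.]
cap/shoulder top [ 598. -282.]
cup top top [ 402. -443.]
mug top [ 624. -482.]
```

```bash
cat >> h.py <<'E'
def blob(im,mask,x0,y0,x1,y1):
    m=np.zeros(im.shape[:2],np.uint8); m[y0:y1,x0:x1]=mask[y0:y1,x0:x1]
    n,l,s,c=cv2.connectedComponentsWithStats(m)
    if n<2: return None
    i=1+np.argmax(s[1:,4]); return c[i].round(1),s[i]
E
python3 - <<'E'
from h import *
for n,B in (("top",dict(timer=(205,190,240,220),knob=(286,165,300,180),jar=(170,208,195,240),shaker=(183,186,204,208),pot=(345,236,370,260))),("side",dict(timer=(255,270,295,305),knob=(245,190,257,207),jar=(290,298,320,340),shaker=(250,295,272,330),pot=(306,176,326,202)))):
    im=robot.snapshot(n); h,s,v=cv2.split(cv2.cvtColor(im,cv2.COLOR_RGB2HSV))
    print(n,"timer",blob(im,((s>150)&((h<10)|(h>170))).astype(np.uint8),*B["timer"]))
    print(n,"knob",blob(im,(v<70).astype(np.uint8),*B["knob"]))
    print(n,"jar",blob(im,(s>90).astype(np.uint8),*B["jar"]))
    print(n,"gripper proj",proj(n,[183,597,222]))
    print(v[190:207:1,250-4:250+8] if n=="side" else v[165:180,286:300])
    g=v
    x0,y0,x1,y1=B["shaker"];print(g[y0:y1,x0:x1])
    x0,y0,x1,y1=B["pot"];print(g[y0:y1,x0:x1])
E
```

```text
top timer (array([221., 205.]), array([215, 200,  13,  11, 108], dtype=int32))
top knob (array([291.5, 173.5]), array([291, 173,   2,   2,   4], dtype=int32))
top jar (array([178.5, 218.6]), array([174, 215,  10,   8,  66], dtype=int32))
top gripper proj [ 99.17002218 261.99537614]
[[233 233 235 234 234 234 235 234 234 234 233 234 235 235]
 [234 234 233 233 232 231 231 233 233 233 234 235 234 232]
 [232 233 233 230 227 223 215 223 229 234 233 233 234 233]
 [234 233 230 222 200 182 177 191 215 229 233 232 235 233]
 [233 232 225 197 157 124 118 140 182 222 232 233 234 232]
 [234 232 219 180 117  88  81 103 156 208 228 232 232 233]
 [234 230 212 162 101  74  73  88 139 194 225 233 230 232]
 [227 223 202 150  91  72  70  81 126 186 219 227 227 227]
 [220 215 193 139  84  69  69  78 123 178 212 221 221 220]
 [215 213 187 132  88  69  65  81 125 179 210 218 219 218]
 [209 205 187 135  88  74  74  94 138 186 211 218 217 215]
 [189 190 177 133 100  92  90 102 142 181 198 204 208 210]
 [155 156 147 124 111 107 103 110 133 156 171 178 173 178]
 [119 120 115 109 106 105 100 101 111 123 129 131 
[... 10472 characters left out ...]
 187 207
  216 219]
 [112 112 110 118 151 168 170 171 170 168 161 145 133 129 130 138 162 181
  202 215]
 [118 118 115 121 156 169 170 170 170 169 164 149 137 130 130 134 146 157
  177 202]
 [121 121 118 124 155 168 170 169 170 168 163 146 135 130 130 135 146 152
  158 179]
 [121 122 119 123 152 166 169 169 169 168 161 140 129 130 135 143 149 151
  155 171]
 [121 121 120 122 150 165 169 169 169 168 161 142 133 137 144 150 152 156
  168 183]
 [122 122 118 120 147 165 168 169 168 168 165 154 160 169 172 173 173 181
  199 210]
 [122 122 117 116 140 162 168 167 168 168 168 175 196 207 209 209 209 211
  216 219]
 [120 120 116 114 137 161 169 168 167 168 169 183 206 216 218 219 219 219
  220 220]]
```

```bash
cat >> h.py <<'E'
def tri(a,b):
    (o1,d1),(o2,d2)=ray("top",*a),ray("side",*b)
    t=np.linalg.lstsq(np.c_[d1,-d2],o2-o1,rcond=None)[0]; p,q=o1+t[0]*d1,o2+t[1]*d2
    return ((p+q)/2).round(0),(p-q).round(1)
E
python3 - <<'E'
from h import *
S=lambda x,y:(150+x/2.6,170+y/2.6); T=lambda x,y:(120+x/2.5,140+y/2.5)
print("timer",tri((221,205),(272.2,286.4)))
print("knobtop",tri((291.6,170.5),(250.6,194.5)))
print("jarlid top",tri((178.5,216.5),(306.3,307)))
print("shaker head",tri((191.3,192.5),(262,305)))
print("pot lid",tri((357.5,243.5),(316.5,184)))
print("nearR",tri((324.4,232),S(434,45)));print("nearL",tri((256,228.5),S(441,155)))
E
```

```text
timer (array([541., 276.,  26.]), array([ 2.8, -0.8,  1.1]))
knobtop (array([652.,  10., 178.]), array([ 2.6, -0.4,  1.4]))
jarlid top (array([430., 407., 108.]), array([ 7.2, -2.6,  2.3]))
shaker head (array([553., 391.,  77.]), array([ 4.6, -1.3,  1.8]))
pot lid (array([ 440., -271.,   58.]), array([10.1, -2.6,  4.4]))
nearR (array([ 436., -141.,  129.]), array([12.7, -3.4,  5.5]))
nearL (array([413., 108., 132.]), array([11. , -3.4,  4.1]))
```

```bash
cat >> h.py <<'E'
from scipy.spatial.transform import Rotation as R
YAW=6.4; C=np.array([544.,-3.])
def cr(x,y): # crate xy -> world
    a=np.radians(YAW); return C+[x*np.cos(a)-y*np.sin(a),x*np.sin(a)+y*np.cos(a)]
def tool(yaw,tilt=0): # tool y at yaw(deg); tilt about tool y-line (world dir), tool down
    a=np.radians(yaw); y=np.array([np.cos(a),np.sin(a),0]); z=np.array([0,0,-1.]); M=R.from_matrix(np.c_[np.cross(y,z),y,z])
    return R.from_rotvec(np.radians(tilt)*y)*M
def go(p,yaw,tilt=0,start=None):
    s=robot.get_state(); q=R.from_quat(s["tool_rot"]); p0=s["eef_pos"]
    if start is not None: p0=np.array(start[0]); q=start[1]
    print("turn",np.degrees((q.inv()*tool(yaw,tilt)).as_rotvec()).round(1),"shift",q.inv().apply(np.array(p)-p0).round(0))
E
python3 - <<'E'
from h import *
print(tool(73.1).as_quat()); go([590,-307,240],6.4)
E
```

```text
[0.14694628 0.98914447 0.         0.        ]
turn [-0.   0.  66.6] shift [-654. -746.  -17.]
```

```bash
python3 -m pendant '[[[0,0,0,0,0,-20,0],[0,0,66.6,-654,-746,-17,0],[0,0,66.6,-654,-746,-17,0],[0,0,66.6,-654,-746,-17,0],[0,0,66.6,-654,-746,-17,0],[0,0,66.6,-654,-746,-17,0],[0,0,66.6,-654,-746,-17,0],[0,0,66.6,-654,-746,-17,0],[0,0,66.6,-654,-746,-17,0],[0,0,66.6,-654,-746,-17,0],[0,0,66.6,-654,-746,-17,0],[0,0,66.6,-654,-746,-17,0],[0,0,66.6,-654,-746,-17,0],[0,0,66.6,-654,-746,-17,0],[0,0,66.6,-654,-746,-17,0],[0,0,66.6,-654,-746,-17,0],[0,0,66.6,-654,-746,-17,0],[0,0,66.6,-654,-746,-17,0],[0,0,66.6,-654,-746,-17,0],[0,0,66.6,-654,-746,-17,0]]]' 10
```

```text
t: 2.8
eef_pos: [590.1, -305.8, 240.7]
tool_rot: [0.666, 0.746, 0.0, 0.001]
wrist_force: [0.0, 0.5, 1.3]
width: 86.9
grip_force: 0.0
```

```bash
python3 -m pendant '[[[0,0,0,0,0,60,0],[0,0,0,0,0,120,0],[0,0,0,0,0,170,0],[0,0,0,0,0,180,0],[0,0,0,0,0,180,0]]]'
python3 - <<'E'
from h import *
crop("top",300,160,440,280,5,"b1")
s=robot.get_state(); M=R.from_quat(s["tool_rot"])
for d in(-43,0,43): print(proj("top",s["eef_pos"]+M.apply([0,d,0])))
E
```

```text
t: 3.42
eef_pos: [590.6, -306.6, 60.9]
tool_rot: [0.666, 0.746, 0.0, 0.0]
wrist_force: [1.0, -1.4, 0.2]
width: 87.0
grip_force: 0.0
[370.34803948 219.84845186]
[369.96238727 209.70994355]
[369.58384435 199.75833328]
```

View pics/b1.png

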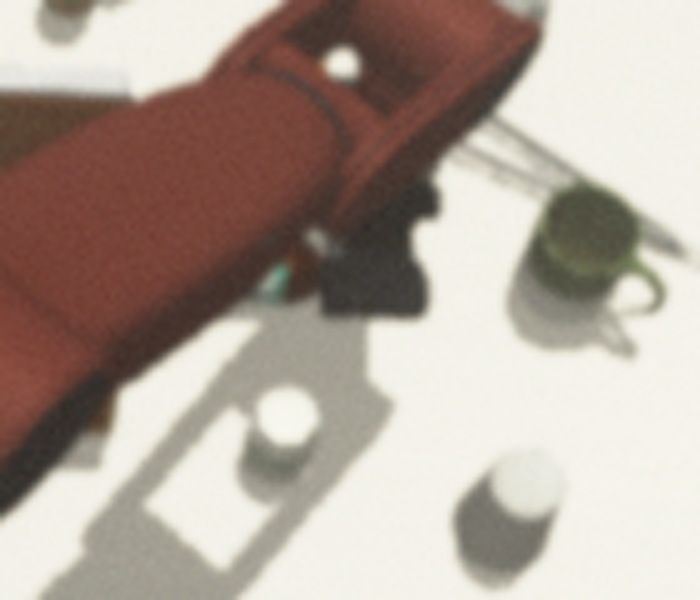

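```bash
python3 -m pendant '[[[0,0,0,5,0,30,0],[0,0,0,5,0,51,0],[0,0,0,5,0,51,0],[0,0,0,5,0,51,0.5],[0,0,0,5,0,51,0.8],[0,0,0,5,0,51,0.8],[0,0,0,5,0,51,0.8],[0,0,0,5,0,51,0.8]]]' 8
```

```text
t: 4.47
eef_pos: [589.5, -302.1, 8.7]
tool_rot: [0.667, 0.745, 0.0, 0.0]
wrist_force: [-0.5, -0.4, -0.6]
width: 45.0
grip_force: 0.0
```

```bash
python3 -m pendant '[[[0,0,0,0,0,0,0.8],[0,0,0,0,0,0,0.8],[0,0,0,0,0,0,0.8],[0,0,0,0,0,0,0.8]]]' 8
```

```text
t: 4.97
eef_pos: [589.4, -302.0, 8.5]
tool_rot: [0.667, 0.745, -0.0, -0.0]
wrist_force: [-0.2, -1.2, 0.1]
width: 29.6
grip_force: 8.0
```

```bash
python3 -m pendant '[[[0,0,0,4,0,-15,0.8],[0,0,0,12,0,-30,0.8],[0,0,0,20,0,-42,0.8],[0,0,0,30,0,-54,0.8],[0,0,0,42,0,-65,0.8],[0,0,0,54,0,-74,0.8],[0,0,0,68,0,-81,0.8],[0,0,0,80,0,-85,0.8],[0,0,0,80,0,-85,0.8]]]' 6
python3 - <<'E'
from h import *
crop("top",300,160,440,280,5,"b2")
E
```

```text
t: 6.1
eef_pos: [583.3, -228.8, 98.3]
tool_rot: [0.666, 0.746, -0.003, 0.007]
wrist_force: [-0.2, -18.5, 4.7]
width: 29.0
grip_force: 13.5
```

View pics/b2.png

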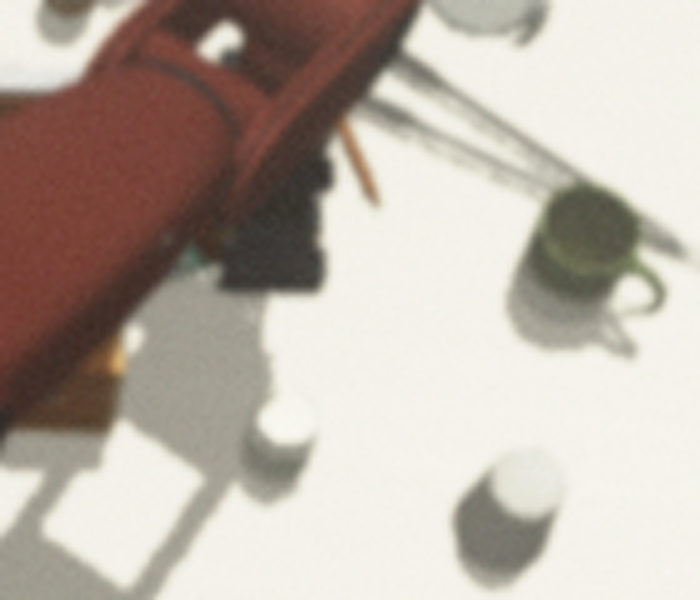

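```bash
python3 -m pendant '[[[0,0,0,-30,0,0,0.8],[0,0,0,-60,0,-30,0.8],[0,-10,0,-60,0,-60,0.8],[0,-20,0,-60,0,-80,0.8],[0,-30,0,-60,0,-80,0.8],[0,-40,0,-60,0,-80,0.8],[0,-50,0,-60,0,-80,0.8],[0,-50,0,-60,0,-80,0.8],[0,-50,0,-60,0,-80,0.8]]]' 8
python3 - <<'E'
from h import *
a=robot.snapshot("top");b=robot.snapshot("side")
A=cv2.resize(a[120:270,290:410],None,fx=3.4,fy=4);B=cv2.resize(b[60:260,240:400],None,fx=2.2,fy=3)
im=np.hstack([A[:600],B[:600]]);print(im.shape);cv2.imwrite("pics/b3.png",im[:,:,::-1]);print(proj("side",robot.get_state()["eef_pos"]),proj("top",robot.get_state()["eef_pos"]))
E
```

```text
t: 7.28
eef_pos: [587.5, -281.9, 173.8]
tool_rot: [0.605, 0.676, -0.281, 0.314]
wrist_force: [0.6, 0.8, -2.1]
width: 29.5
grip_force: 8.4
(600, 760, 3)
[280.03192938 154.44298707] [367.84442977 196.62538907]
```

View pics/b3.png

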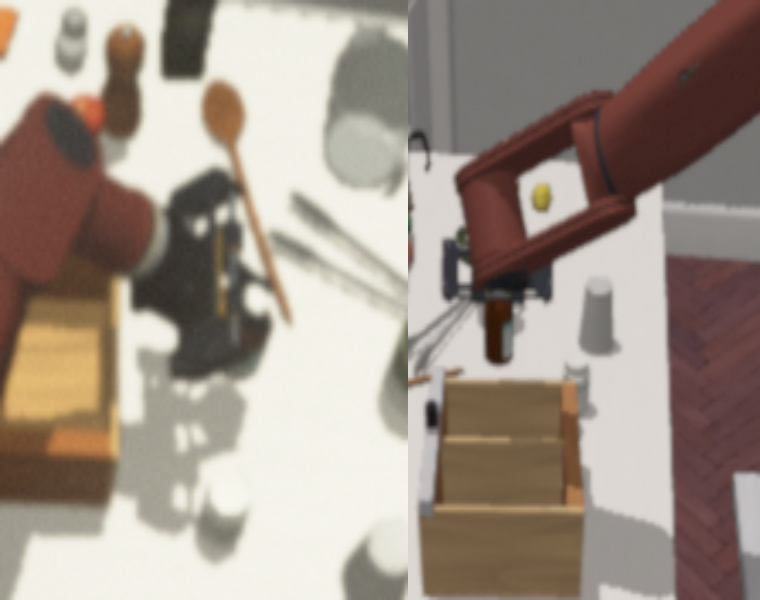

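Run:
```python
from h import *
s=robot.get_state();q=R.from_quat(s["tool_rot"]);g=s["eef_pos"]-19*q.apply([0,0,1]);print(g,q.apply([0,0,1]))
d=np.array([-.11,.994,0])
for t in(0,30,50,70,90):
    f=g+110*(np.cos(np.radians(t))*d-np.sin(np.radians(t))*np.array([0,0,1])); print(t,f.round(),proj("side",f).round(1),proj("side",g).round(1))
im=robot.snapshot("side");h,sa,v=cv2.split(cv2.cvtColor(im,cv2.COLOR_RGB2HSV))
print(blob(im,((sa>110)&(h<20)).astype(np.uint8),268,158,296,190))
```

```text
[ 586.34544645 -268.69575395  187.38440686] [ 0.08559805 -0.76027074 -0.64394206]
0 [ 574. -159.  187.] [279.3 168. ] [280.  153.5]
30 [ 576. -174.  132.] [279.5 178.3] [280.  153.5]
50 [ 579. -198.  103.] [279.7 181.3] [280.  153.5]
70 [ 582. -231.   84.] [279.9 180.8] [280.  153.5]
90 [ 586. -269.   77.] [280.1 177.2] [280.  153.5]
(array([279.7, 168.3]), array([276, 160,  11,  21, 155], dtype=int32))
```

```bash
cat >> h.py <<'E'
def path(wps,x=None,yaw=YAW):
    s=robot.get_state();q=R.from_quat(s["tool_rot"]);p0=s["eef_pos"]
    if x is None:
        a=np.radians(YAW);x=(p0[:2]-C)@[np.cos(a),np.sin(a)]
    for y,z,t in wps:
        q2=tool(yaw,t);p=np.r_[cr(x,y),z]+19*q2.apply([0,0,1])
        print(np.degrees((q.inv()*q2).as_rotvec()).round(0),q.inv().apply(p-p0).round(0),(y,z,t))
E
python3 - <<'E'
from h import *
path([(-245,175,-50),(-225,165,-50),(-205,167,-50),(-185,168,-50),(-170,170,-50),(-160,170,-45),(-156,170,-36),(-156,170,-27),(-155,170,-18),(-155,170,-9),(-155,170,0)])
E
```

```text
[ 0. -0. -0.] [ 25.  -0. -10.] (-245, 175, -50)
[ 0. -0. -0.] [ 45.  -0. -19.] (-225, 165, -50)
[ 0. -0. -0.] [ 57.  -0. -36.] (-205, 167, -50)
[ 0. -0. -0.] [ 69.  -0. -52.] (-185, 168, -50)
[ 0. -0. -0.] [ 77.  -0. -64.] (-170, 170, -50)
[ 0.  5. -0.] [ 85.  -0. -72.] (-160, 170, -45)
[ 0. 14. -0.] [ 91.  -0. -76.] (-156, 170, -36)
[ 0. 23. -0.] [ 93.  -0. -77.] (-156, 170, -27)
[ 0. 32. -0.] [ 97.  -0. -79.] (-155, 170, -18)
[ 0. 41. -0.] [ 99.  -0. -81.] (-155, 170, -9)
[ 0. 50. -0.] [101.  -0. -83.] (-155, 170, 0)
```

Go up to the end of the push first.

```bash
python3 -m pendant '[[[0,0,0,25,0,-10,0.8],[0,0,0,45,0,-19,0.8],[0,0,0,51,0,-27,0.8],[0,0,0,57,0,-36,0.8],[0,0,0,63,0,-44,0.8],[0,0,0,69,0,-52,0.8],[0,0,0,77,0,-64,0.8],[0,0,0,77,0,-64,0.8]]]' 6
python3 - <<'E'
from h import *
im=robot.snapshot("side");h,sa,v=cv2.split(cv2.cvtColor(im,cv2.COLOR_RGB2HSV))
s=robot.get_state();q=R.from_quat(s["tool_rot"]);g=s["eef_pos"]-19*q.apply([0,0,1]);print(g,proj("side",g))
print(blob(im,((sa>110)&(h<20)).astype(np.uint8),265,158,300,190))
for t in(30,50,70,90):
    f=g+110*(np.cos(np.radians(t))*np.array([-.11,.994,0])-np.sin(np.radians(t))*np.array([0,0,1])); print(t,proj("side",f).round(1))
E
```

```text
t: 8.43
eef_pos: [576.6, -183.1, 155.9]
tool_rot: [0.604, 0.676, -0.281, 0.315]
wrist_force: [-0.2, -0.4, -1.8]
width: 28.9
grip_force: 6.5
[ 574.88885461 -169.1801169   168.08947713] [279.54657081 171.03653843]
(array([281.5, 168.2]), array([267, 158,  33,  29, 551], dtype=int32))
30 [279.1 197.6]
50 [279.3 200.1]
70 [279.5 199.2]
90 [279.7 195. ]
```

Run:
```python
from h import *
path([(-160,170,-45),(-156,170,-36),(-156,170,-27),(-155,170,-18),(-155,170,-9),(-155,170,0)])
```

```text
[0. 5. 0.] [ 6.  0. -8.] (-160, 170, -45)
[ 0. 14.  0.] [ 11.   0. -11.] (-156, 170, -36)
[ 0. 23.  0.] [ 14.   0. -12.] (-156, 170, -27)
[ 0. 32.  0.] [ 17.   0. -15.] (-155, 170, -18)
[ 0. 41.  0.] [ 20.   0. -16.] (-155, 170, -9)
[ 0. 50.  0.] [ 22.   0. -18.] (-155, 170, 0)
```

```bash
python3 -m pendant '[[[0,5,0,6,0,-8,0.8],[0,14,0,11,0,-11,0.8],[0,14,0,11,0,-11,0.8]]]' 6;  python3 -m pendant '[[[0,9,0,3,0,-1,0.8],[0,18,0,6,0,-4,0.8],[0,27,0,9,0,-6,0.8],[0,36,0,11,0,-7,0.8],[0,36,0,11,0,-7,0.8],[0,36,0,11,0,-7,0.8],[0,36,0,11,0,-7,0.8]]]' 5
python3 - <<'E'
from h import *
a=robot.snapshot("top");b=robot.snapshot("side")
A=cv2.resize(a[150:270,290:390],None,fx=4,fy=4);B=cv2.resize(b[90:250,240:340],None,fx=3,fy=3)
im=np.hstack([A[:480],B[:480]]);print(im.shape);cv2.imwrite("pics/b4.png",im[:,:,::-1])
s=robot.get_state();print(proj("top",s["eef_pos"]),proj("side",s["eef_pos"]))
E
```

```text
t: 8.85
eef_pos: [576.0, -170.8, 157.3]
tool_rot: [0.635, 0.707, -0.205, 0.232]
wrist_force: [-0.5, -0.6, -1.6]
width: 29.2
grip_force: 6.2
t: 9.72
eef_pos: [572.6, -154.6, 152.9]
tool_rot: [0.666, 0.746, -0.001, -0.0]
wrist_force: [0.5, -0.4, -0.6]
width: 17.4
grip_force: 0.0
(480, 700, 3)
[332.12778523 198.28724099] [279.58773134 176.46520833]
```

View pics/b4.png

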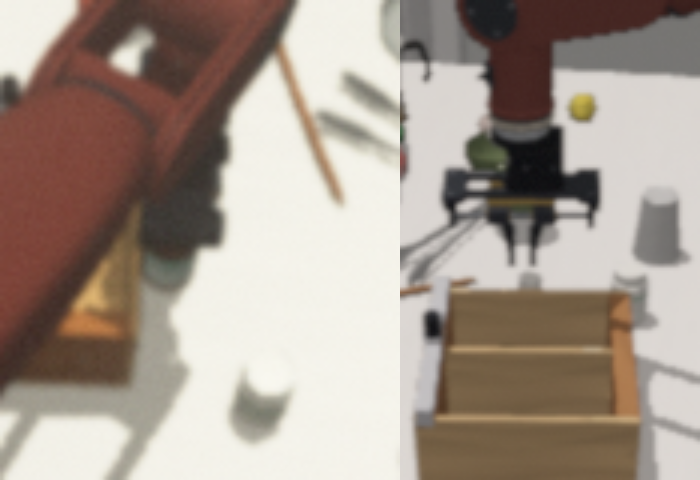

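```bash
python3 -m pendant '[[[0,0,0,0,0,-60,0.5],[0,0,0,0,0,-120,0],[0,0,0,200,0,-130,0],[0,0,0,260,-60,-130,0],[0,0,0,260,-60,-130,0],[0,0,0,260,-60,-130,0],[0,0,0,260,-60,-130,0]]]'
python3 - <<'E'
from h import *
a=robot.snapshot("top");b=robot.snapshot("side")
A=cv2.resize(a[170:270,310:410],None,fx=4.5,fy=4.5);B=cv2.resize(b[120:220,250:325],None,fx=4.5,fy=4.5)
im=np.hstack([A,B]);print(im.shape);cv2.imwrite("pics/b5.png",im[:,:,::-1])
E
```

```text
t: 10.7
eef_pos: [482.9, 99.0, 284.0]
tool_rot: [0.665, 0.747, 0.0, 0.0]
wrist_force: [0.2, 0.4, -0.2]
width: 79.4
grip_force: 0.0
(450, 788, 3)
```

View pics/b5.png

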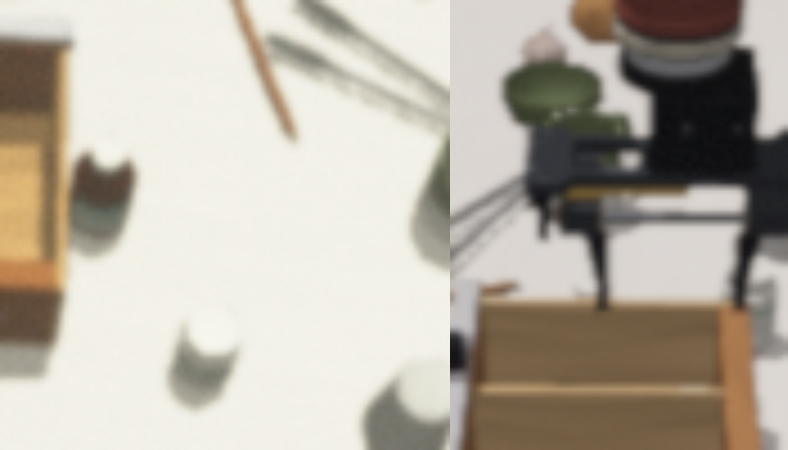

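Run:
```python
from h import *
p=at("top",334.2,204,119);print(p,at("side",283.3,182,117))
im=robot.snapshot("top");h,s,v=cv2.split(cv2.cvtColor(im,cv2.COLOR_RGB2HSV))
print(v[196:226,326:342])
for z in(0,30,60): print(z,proj("top",[p[0],p[1],z]))
go([p[0],p[1],150],YAW); print(cr(-40,-62),cr(15,-156))
```

```text
[ 567.5053189  -165.94934981  119.        ] [ 561.16360179 -173.89355374  117.        ]
[[235 241 241 242 242 242 242 241 241 242 242 242 241 241 242 242]
 [235 241 242 240 242 241 242 241 242 241 241 241 242 242 242 243]
 [236 241 241 241 241 241 241 242 242 241 241 242 241 242 242 242]
 [234 241 241 242 241 242 241 240 241 242 242 242 241 242 241 243]
 [236 241 241 240 238 240 242 243 241 242 241 242 242 241 242 243]
 [238 240 240 240 238 239 243 244 244 244 242 243 243 242 243 242]
 [238 239 236 232 234 240 243 245 245 244 244 242 242 242 242 241]
 [236 232 217 206 218 238 244 245 246 245 244 240 238 239 241 242]
 [228 208 174 160 190 229 242 244 245 245 241 230 225 235 240 241]
 [210 172 128 119 160 207 234 240 240 239 229 203 193 220 236 242]
 [178 133 103 100 128 169 203 220 218 215 193 157 149 192 231 239]
 [157 108  86  88  98 124 153 161 163 160 138 116 121 163 218 237]
 [146  97  89  84  88  96 107 113 110 110  99  94 104 143 202 235]
 [133  93  81  79  84  81  88  90  88  87  88  92  98 138 199 234]
 [120  87  81  84  79  83  80  84  85  88  90  89 101 145 206 234]
 [110  
[... 493 characters left out ...]
11 111 115 119 149 201 234 242 242]
 [115 113 115 118 118 115 117 115 117 118 129 168 217 237 242 242]
 [125 115 112 113 118 114 119 113 117 120 138 184 229 240 242 242]
 [140 130 123 117 119 114 116 114 121 134 160 202 232 240 241 243]
 [156 148 140 133 126 124 121 127 137 161 193 224 237 242 241 242]
 [164 162 156 148 144 141 139 146 160 183 221 234 240 243 242 242]
 [174 167 163 162 158 157 158 163 178 209 231 240 242 242 242 243]
 [198 186 172 167 171 174 177 184 199 225 237 242 242 241 242 241]]
0 [331.62710849 217.04872061]
30 [332.24981205 213.89060658]
60 [332.88952344 210.64623536]
turn [0.  0.1 0.1] shift [-270.   53.  134.]
[511.16035703 -69.07236828] [ 576.29567221 -156.35576141]
```

```bash
python3 -m pendant '[[[0,0,0,-60,12,20,0],[0,0,0,-120,24,30,0],[0,0,0,-180,36,40,0],[0,0,0,-240,48,80,0],[0,0,0,-273,50,110,0.2],[0,0,0,-273,50,150,0.2],[0,0,0,-273,50,181,0.2],[0,0,0,-273,50,181,0.2],[0,0,0,-273,50,181,0.8],[0,0,0,-273,50,181,0.8],[0,0,0,-273,50,181,0.8],[0,0,0,-273,50,181,0.8],[0,0,0,-273,50,181,0.8],[0,0,0,-273,50,181,0.8]]]' 15
```

```text
t: 12.6
eef_pos: [565.2, -170.0, 103.1]
tool_rot: [0.667, 0.745, 0.0, 0.001]
wrist_force: [1.3, 1.1, 1.6]
width: 29.2
grip_force: 15.0
```

```bash
python3 -m pendant '[[[0,0,0,0,0,-50,0.8],[0,0,0,0,0,-100,0.8],[0,0,0,0,0,-155,0.8],[0,0,0,0,0,-155,0.8]]]' 15
python3 - <<'E'
from h import *
p=cr(-45,-62); print(p); go([*p,258],YAW)
im=robot.snapshot("side"); b=cv2.resize(im[60:260,230:330],None,fx=3,fy=3); a=cv2.resize(robot.snapshot("top")[130:270,230:350],None,fx=4,fy=4)
cv2.imwrite("pics/b6.png",np.hstack([b[:560],a[:560]])[:,:,::-1])
E
```

```text
t: 13.1
eef_pos: [567.0, -171.0, 263.3]
tool_rot: [0.667, 0.745, 0.001, 0.004]
wrist_force: [0.9, -0.1, -3.0]
width: 29.3
grip_force: 15.0
[506.19151743 -69.62971294]
turn [0.5 0.3 0. ] shift [108. -49.   4.]
```

View pics/b6.png

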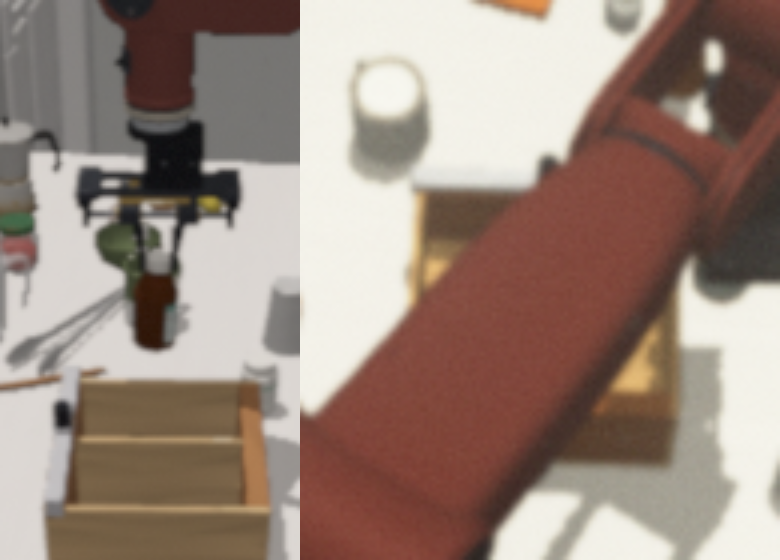

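```bash
python3 -m pendant '[[[0,0,0,54,-25,2,0.8],[0,0,0,108,-49,4,0.8],[0,0,0,108,-49,4,0.8],[0,0,0,108,-49,50,0.8],[0,0,0,108,-49,100,0.8],[0,0,0,108,-49,130,0.8],[0,0,0,108,-49,146,0.8],[0,0,0,108,-49,151,0.8],[0,0,0,108,-49,151,0.8]]]' 15
```

```text
t: 14.32
eef_pos: [504.6, -68.8, 107.1]
tool_rot: [0.667, 0.745, 0.0, 0.001]
wrist_force: [0.1, -0.3, 1.7]
width: 28.9
grip_force: 15.0
```

```bash
python3 -m pendant '[[[0,0,0,0,0,0,0.4],[0,0,0,0,0,0,0.3],[0,0,0,0,0,0,0.3],[0,0,0,0,0,-60,0.3],[0,0,0,0,0,-120,0.1],[0,0,0,0,0,-150,0],[0,0,0,0,0,-150,0]]]' 20
python3 - <<'E'
from h import *
go([430,406,200],96.4)
E
```

```text
t: 15.2
eef_pos: [505.6, -68.5, 259.8]
tool_rot: [0.667, 0.745, 0.001, 0.003]
wrist_force: [0.9, 0.0, 0.6]
width: 82.3
grip_force: 0.0
turn [  0.2   0.4 -90. ] shift [480. -23.  59.]
```

```bash
python3 -m pendant '[[[0,0,-90,480,-23,20,0],[0,0,-90,480,-23,20,0],[0,0,-90,480,-23,20,0],[0,0,-90,480,-23,20,0],[0,0,-90,480,-23,20,0],[0,0,-90,480,-23,20,0],[0,0,-90,480,-23,40,0],[0,0,-90,480,-23,59,0],[0,0,-90,480,-23,59,0],[0,0,-90,480,-23,59,0],[0,0,-90,480,-23,59,0]]]'
python3 - <<'E'
from h import *
crop("top",150,150,400,270,3,"c1")
crop("side",200,180,340,350,3.4,"c2")
s=robot.get_state();print(s["eef_pos"],[proj("side",s["eef_pos"]+[0,d,0]) for d in (-43,0,43)], proj("side",[430,407,105]))
E
```

```text
t: 16.58
eef_pos: [427.5, 405.8, 196.9]
tool_rot: [-0.055, 0.999, -0.0, -0.0]
wrist_force: [0.3, -0.9, -0.3]
width: 87.3
grip_force: 0.0
[427.94662987 405.85923654 197.7164775 ] [array([308.45996956, 270.75553421]), array([307.22198973, 282.99506731]), array([305.89648064, 296.09997583])] [305.09844695 306.89857624]
```

View pics/c1.png

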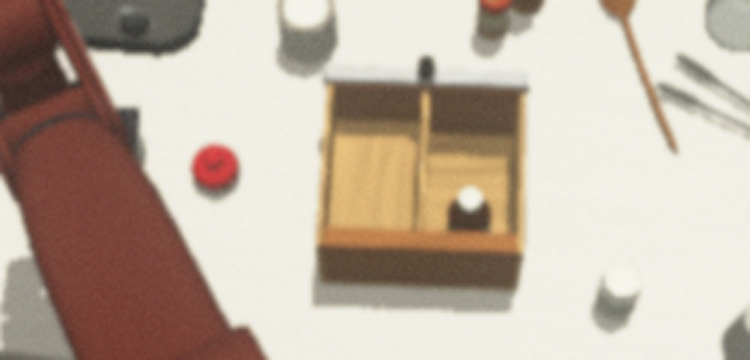

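View pics/c2.png

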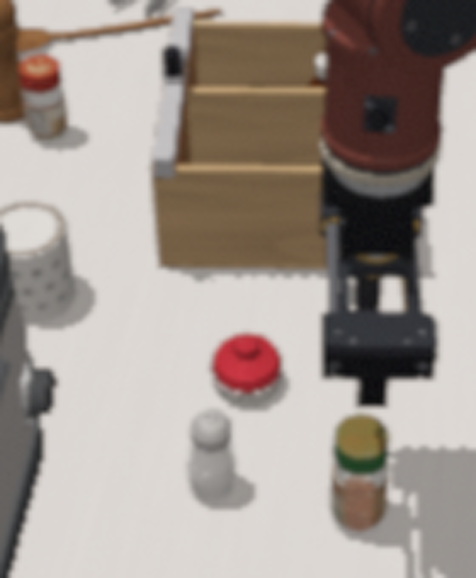

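```bash
sed -i 's/C=np.array(\[544.,-3.\])/C=np.array([546.,-3.5])/' h.py; python3 -m pendant '[[[0,0,0,-4,-3,50,0],[0,0,0,-4,-3,100,0],[0,0,0,-4,-3,131,0],[0,0,0,-4,-3,131,0],[0,0,0,-4,-3,131,0.7],[0,0,0,-4,-3,131,0.7],[0,0,0,-4,-3,131,0.7],[0,0,0,-4,-3,131,0.7],[0,0,0,-4,-3,131,0.7],[0,0,0,-4,-3,131,0.7]]]' 20
python3 - <<'E'
from h import *
p=cr(45,-62); print(p); go([*p,240],96.4)
E
```

```text
t: 17.92
eef_pos: [432.0, 404.1, 66.8]
tool_rot: [-0.056, 0.998, 0.0, 0.0]
wrist_force: [-0.0, 1.3, 1.9]
width: 44.5
grip_force: 20.4
[597.63063016 -60.09750904]
turn [ 0.  0. -0.] shift [-113. -480. -173.]
```

```bash
python3 -m pendant '[[[0,0,0,0,0,-60,0.7],[0,0,0,0,0,-120,0.7],[0,0,0,0,0,-175,0.7],[0,0,0,-14,-60,-175,0.7],[0,0,0,-28,-120,-175,0.7],[0,0,0,-42,-180,-175,0.7],[0,0,0,-56,-240,-175,0.7],[0,0,0,-70,-300,-175,0.7],[0,0,0,-84,-360,-175,0.7],[0,0,0,-99,-420,-175,0.7],[0,0,0,-113,-480,-175,0.7],[0,0,0,-113,-480,-175,0.7],[0,0,0,-113,-480,-175,0.7],[0,0,0,-113,-480,-120,0.7],[0,0,0,-113,-480,-80,0.7],[0,0,0,-113,-480,-80,0.7],[0,0,0,-113,-480,-80,0.7]]]' 20
python3 - <<'E'
from h import *
s=robot.get_state();crop("top",240,160,345,250,6,"d1");print(proj("top",s["eef_pos"]),proj("top",s["eef_pos"]+[0,0,35]))
E
```

```text
t: 20.05
eef_pos: [598.5, -59.7, 148.4]
tool_rot: [-0.057, 0.998, -0.0, 0.001]
wrist_force: [1.5, -0.6, -0.1]
width: 43.9
grip_force: 20.4
[307.63442705 189.47519087] [308.00564084 185.09991189]
```

View pics/d1.png

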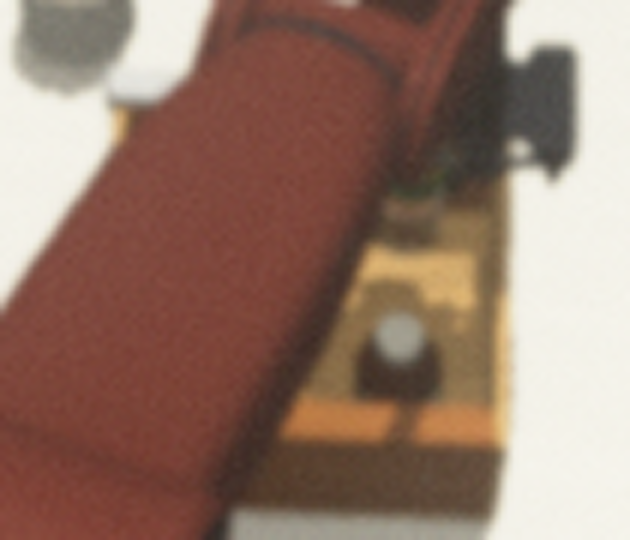

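```bash
python3 -m pendant '[[[0,0,0,0,0,30,0.7],[0,0,0,0,0,55,0.7],[0,0,0,0,0,68,0.7],[0,0,0,0,0,74,0.7],[0,0,0,0,0,77,0.7],[0,0,0,0,0,77,0.7]]]' 20
```

```text
t: 20.85
eef_pos: [599.5, -60.2, 72.5]
tool_rot: [-0.056, 0.998, 0.0, 0.002]
wrist_force: [-2.6, 2.8, 5.2]
width: 44.0
grip_force: 20.0
```

```bash
python3 -m pendant '[[[0,0,0,0,0,-1,0.4],[0,0,0,0,0,-1,0.3],[0,0,0,0,0,-1,0.3],[0,0,0,0,0,-60,0.3],[0,0,0,0,0,-120,0.3],[0,0,0,0,0,-160,0],[0,0,0,0,0,-160,0]]]' 20
python3 - <<'E'
from h import *
go([554,388,140],96.4)
E
```

```text
t: 21.72
eef_pos: [600.2, -61.2, 234.6]
tool_rot: [-0.056, 0.998, -0.001, 0.004]
wrist_force: [0.6, -0.1, -0.5]
width: 73.6
grip_force: 0.0
turn [-0.2  0.5 -0. ] shift [ -3. 452.  93.]
```

```bash
python3 -m pendant '[[[0,0,0,0,60,0,0],[0,0,0,-1,120,0,0],[0,0,0,-1,180,0,0],[0,0,0,-2,240,0,0],[0,0,0,-2,300,0,0],[0,0,0,-3,360,20,0],[0,0,0,-3,420,50,0],[0,0,0,-3,452,93,0],[0,0,0,-3,452,130,0],[0,0,0,-3,452,184,0],[0,0,0,-3,452,184,0],[0,0,0,-3,452,184,0],[0,0,0,-3,452,184,0.8],[0,0,0,-3,452,184,0.8],[0,0,0,-3,452,184,0.8],[0,0,0,-3,452,184,0.8],[0,0,0,-3,452,184,0.8],[0,0,0,-3,452,184,0.8],[0,0,0,-3,452,184,0.8]]]' 20;  python3 - <<'E'
from h import *
im=robot.snapshot("top");h,s,v=cv2.split(cv2.cvtColor(im,cv2.COLOR_RGB2HSV))
b=blob(im,((s>150)&((h<10)|(h>170))).astype(np.uint8),205,190,245,225);print(b,b and at("top",*b[0],38))
p=cr(55,62);print(p);go([*p,240],96.4)
E
```

```text
t: 24.1
eef_pos: [550.4, 389.0, 45.7]
tool_rot: [-0.056, 0.998, 0.0, 0.0]
wrist_force: [-0.1, 0.6, 1.4]
width: 36.3
grip_force: 18.9
(array([221.1, 205.3]), array([214, 199,  14,  13, 135], dtype=int32)) [535.86741802 272.05384656  38.        ]
[593.74616176  64.24440226]
turn [ 0.  0. -0.] shift [  -7. -328. -194.]
```

```bash
python3 -m pendant '[[[0,0,0,0,0,0,0.4],[0,0,0,0,0,0,0.4],[0,0,0,0,0,-12,0.4],[0,0,0,0,0,-12,0.8],[0,0,0,0,0,-12,0.8],[0,0,0,0,0,-12,0.8],[0,0,0,0,0,-12,0.8]]]' 20; python3 -m pendant '[[[0,0,0,0,0,-60,0.8],[0,0,0,0,0,-120,0.8],[0,0,0,0,0,-182,0.8],[0,0,0,0,0,-182,0.8],[0,0,0,-1,-60,-182,0.8],[0,0,0,-2,-120,-182,0.8],[0,0,0,-4,-180,-182,0.8],[0,0,0,-5,-240,-182,0.8],[0,0,0,-6,-300,-182,0.8],[0,0,0,-7,-328,-182,0.8],[0,0,0,-7,-328,-182,0.8],[0,0,0,-7,-328,-182,0.8]]]' 20
```

```text
t: 25.02
eef_pos: [550.3, 388.9, 57.5]
tool_rot: [-0.056, 0.998, -0.0, 0.0]
wrist_force: [-0.5, -0.2, 1.6]
width: 33.2
grip_force: 19.0
t: 26.52
eef_pos: [593.1, 64.3, 238.3]
tool_rot: [-0.056, 0.998, 0.0, -0.001]
wrist_force: [0.0, 0.5, -0.6]
width: 32.8
grip_force: 19.2
```

```bash
python3 -m pendant '[[[0,0,0,0,0,50,0.8],[0,0,0,0,0,100,0.8],[0,0,0,0,0,125,0.8],[0,0,0,0,0,135,0.8],[0,0,0,0,0,141,0.8],[0,0,0,0,0,145,0.8],[0,0,0,0,0,145,0.8]]]' 20
```

```text
t: 27.4
eef_pos: [594.7, 63.9, 95.8]
tool_rot: [-0.056, 0.998, -0.0, 0.001]
wrist_force: [-0.4, -0.7, -0.3]
width: 33.2
grip_force: 19.3
```

```bash
python3 -m pendant '[[[0,0,0,0,0,2,0.8],[0,0,0,0,0,4,0.8],[0,0,0,0,0,4,0.8]]]' 20
```

```text
t: 27.78
eef_pos: [596.6, 64.1, 95.5]
tool_rot: [-0.056, 0.998, 0.0, 0.003]
wrist_force: [-4.2, 1.6, 17.3]
width: 32.8
grip_force: 20.4
```

```bash
python3 -m pendant '[[[0,0,0,0,0,-4,0.5],[0,0,0,0,0,-4,0.4],[0,0,0,0,0,-4,0.4],[0,0,0,0,0,-60,0.4],[0,0,0,0,0,-120,0.4],[0,0,0,0,0,-150,0.4],[0,0,0,0,0,-150,0.4],[0,0,0,0,0,-150,0.4]]]' 20;  python3 - <<'E'
from h import *
im=robot.snapshot("top");h,s,v=cv2.split(cv2.cvtColor(im,cv2.COLOR_RGB2HSV))
b=blob(im,((s>120)&((h<10)|(h>170))).astype(np.uint8),200,185,245,230);print(b,b and at("top",*b[0],35))
# knob: darker outline? local print
x,y=b[0].astype(int);print(im[y-9:y+9,x-9:x+10,0])
im=robot.snapshot("side");h,s,v=cv2.split(cv2.cvtColor(im,cv2.COLOR_RGB2HSV))
b=blob(im,((s>120)&((h<10)|(h>170))).astype(np.uint8),250,265,300,310);print(b)
go([539,270,130],96.4)
E
```

```text
t: 28.78
eef_pos: [592.9, 63.8, 238.7]
tool_rot: [-0.056, 0.998, 0.0, -0.001]
wrist_force: [-0.5, -0.2, -1.1]
width: 52.3
grip_force: 0.0
(array([232.1, 209.3]), array([ 215,  185,   30,   45, 1044], dtype=int32)) [526.50405594 226.30514946  35.        ]
[[196 166 137 128 130 131 136 131 138 137 135 131 134 132 134 131 134 128
  131]
 [189 146 127 123 131 130 134 131 135 131 134 135 134 134 134 131 129 131
  129]
 [172 139 127 129 132 133 134 136 135 132 135 132 132 132 134 133 127 129
  134]
 [161 133 125 129 132 130 133 134 134 138 138 133 133 131 131 131 128 130
  132]
 [142 125 127 131 131 134 135 133 132 134 130 130 134 131 130 134 135 129
  132]
 [125 125 128 132 132 128 134 135 134 131 132 130 134 131 132 130 131 130
  130]
 [120 123 129 133 131 131 133 135 136 132 131 131 132 131 132 130 134 132
  132]
 [127 133 129 132 133 135 134 133 136 137 135 133 134 133 129 136 130 132
  129]
 [125 127 135 131 134 133 136 133 134 131 133 135 132 135 131 128 135 128
  128]
 [127 129 131 132 133 133 132 135 131 133 131 133 135 133 129 132 129 132
  131]
 [129 131 132 137 133 134 134 133 137 134 134 133 132 130 127 129 131 132
  130]
 [130 128 133 134 130 134 135 135 133 133 133 133 132 132 131 136 130 132
  132]
 [127 132 133 136 132 132 133 135 134 130 133 131 131 131 132 130 129 134
  130]
 [131 133 132 129 132 132 135 134 133 130 134 132 133 134 130 130 129 129
  132]
 [132 134 133 133 131 135 133 131 133 134 133 130 131 132 132 129 128 130
  131]
 [134 135 135 133 134 134 132 132 134 129 130 133 129 133 130 127 131 129
  135]
 [134 136 135 134 133 134 136 135 133 133 132 132 133 132 132 131 134 129
  131]
 [136 131 134 133 132 132 131 131 132 132 134 131 128 127 130 132 129 132
  129]]
(array([272.2, 286.4]), array([263, 279,  19,  16, 244], dtype=int32))
turn [ 0.  -0.2 -0. ] shift [ 30. 211. 108.]
```

```bash
python3 -m pendant '[[[0,0,0,8,60,0,0.4],[0,0,0,16,120,0,0.4],[0,0,0,24,180,0,0.4],[0,0,0,30,211,50,0.4],[0,0,0,30,211,108,0.4],[0,0,0,30,211,108,0.4],[0,0,0,30,211,108,0.4]]]' 20;  python3 - <<'E'
from h import *
print(at("side",270.3,284,38),at("side",270.3,284,42),at("top",221,205.1,40))
im=robot.snapshot("side");s=robot.get_state()["eef_pos"];print(s)
v=im.max(2)
a=np.radians(96.4)
for d in(-33,33): print(d,proj("side",s+d*np.array([np.cos(a),np.sin(a),0])))
p=proj("side",s+33*np.array([np.cos(a),np.sin(a),0])).astype(int)
print(v[p[1]-14:p[1]+8,p[0]-8:p[0]+12])
E
```

```text
t: 29.75
eef_pos: [541.1, 269.9, 133.6]
tool_rot: [-0.055, 0.998, 0.0, 0.0]
wrist_force: [0.7, -0.3, 0.5]
width: 52.2
grip_force: 0.0
[544.97592308 278.22633799  38.        ] [544.35730762 281.79442366  42.        ] [535.75504842 272.20127152  40.        ]
[542.16466641 270.15211761 134.97108608]
-33 [271.4264884  251.74082868]
33 [270.59139881 267.59628792]
[[ 58  61  62  59  61  59  61  60  60  61  60  59  59  60  61  61  60  59
   60  62]
 [ 60  69  65  60  57  57  57  57  57  56  57  56  57  59  65  66  62  60
   60  61]
 [ 47  53  52  50  48  48  47  47  46  47  48  47  48  49  54  53  52  49
   49  51]
 [ 35  37  37  37  37  37  36  37  38  37  36  37  37  37  38  38  36  38
   39  39]
 [ 33  30  31  32  32  32  32  32  31  29  30  33  31  32  31  31  31  32
   31  32]
 [ 21  23  21  25  23  22  23  24  21  21  23  22  22  18  24  24  23  23
   25  23]
 [ 20  19  17  18  19  16  18  18  20  19  17  19  20  20  16  19  21  20
   26  31]
 [ 20  16  18  20  18  19  18  18  19  17  16  19  19  17  16  18  16  23
   35  49]
 [ 20  21  18  21  21  18  18  19  19  17  17  18  18  17  
[... 431 characters left out ...]
 219 219
  219 218]
 [220 220 220 220 219 209 163  87  38  36  34  35  52 130 196 216 220 220
  220 220]
 [220 220 220 220 219 212 179 143 132 132 131 129 120 149 199 217 220 220
  219 219]
 [220 220 220 219 220 217 210 205 204 204 204 200 190 190 209 218 220 220
  220 220]
 [220 220 220 220 219 220 219 219 218 218 218 217 215 213 217 219 220 220
  220 220]
 [220 220 220 219 220 220 219 220 220 219 219 219 219 219 220 220 220 220
  220 220]
 [220 220 220 220 219 219 219 219 219 219 219 219 219 220 220 220 220 220
  220 220]
 [220 220 219 220 219 219 220 219 219 220 220 219 219 220 220 220 219 214
  212 211]
 [220 220 219 219 219 220 220 219 220 220 220 219 220 220 220 219 210 192
  179 177]]
```

```bash
python3 -m pendant '[[[0,0,0,0,0,0,0.4],[0,0,0,0,0,40,0.4],[0,0,0,0,0,70,0.4],[0,0,0,0,0,80,0.4],[0,0,0,0,0,85,0.4],[0,0,0,0,0,85,0.4],[0,0,0,0,0,85,0.4]]]' 20
```

```text
t: 30.68
eef_pos: [541.5, 270.5, 49.0]
tool_rot: [-0.056, 0.998, 0.0, 0.001]
wrist_force: [-0.7, -0.4, -0.5]
width: 52.1
grip_force: 0.0
```

```bash
python3 -m pendant '[[[0,0,0,0,0,3,0.4],[0,0,0,0,0,3,0.4],[0,0,0,0,0,3,0.9],[0,0,0,0,0,3,0.9],[0,0,0,0,0,3,0.9],[0,0,0,0,0,3,0.9],[0,0,0,0,0,3,0.9],[0,0,0,0,0,3,0.9]]]' 30
```

```text
t: 31.68
eef_pos: [540.4, 270.1, 44.4]
tool_rot: [-0.056, 0.998, -0.0, -0.0]
wrist_force: [0.0, -0.2, 0.2]
width: 20.6
grip_force: 28.7
```

```bash
python3 -m pendant '[[[0,0,0,0,0,-15,0.9],[0,0,0,0,0,-30,0.9],[0,0,0,0,0,-30,0.9],[0,0,0,0,0,-30,0.9]]]' 30
python3 - <<'E'
from h import *
im=robot.snapshot("side");h,s,v=cv2.split(cv2.cvtColor(im,cv2.COLOR_RGB2HSV))
m=((s>120)&((h<10)|(h>170))).astype(np.uint8)
b=blob(im,m,240,240,300,310);print(b)
t=robot.get_state()["eef_pos"];print(t,proj("side",t),proj("side",t-[0,0,30]))
# finger columns just above red top
for r in range(b[1][1]-8,b[1][1]+2): print(r,np.where(v[r,255:290]<70)[0]+255)
for r in range(b[1][1],b[1][1]+b[1][3]+12,2): print(r,np.where(m[r,255:295])[0]+255)
E
```

```text
t: 32.17
eef_pos: [540.6, 270.1, 74.9]
tool_rot: [-0.056, 0.998, 0.0, 0.0]
wrist_force: [0.3, 0.4, -2.0]
width: 20.3
grip_force: 28.6
(array([271.9, 281.9]), array([263, 278,  19,   9, 124], dtype=int32))
[540.17997129 270.02049438  74.37206824] [272.04032076 273.92805265] [272.2034019  280.73440478]
270 [259 260 261 262 263 265 266 267 268 269 270 271 272 273 274 275 276 279
 280 281 282 283]
271 [259 260 261 262 263 264 265 266 267 268 269 270 271 272 273 274 275 276
 277 278 279 280 281 282 283]
272 [259 260 261 262 263 264 265 266 267 268 269 270 271 272 273 274 275 276
 277 278 279 280 281 282 283]
273 [259 260 261 262 263 264 265 266 267 268 269 270 271 272 273 274 275 276
 277 278 279 280 281 282 283]
274 [259 260 261 262 263 264 265 266 267 268 269 270 271 272 273 274 275 276
 277 278 279 280 281 282 283]
275 [259 260 261 262 263 264 265 266 267 268 269 270 271 272 273 274 275 276
 277 278 279 280 281 282 283]
276 [259 260 261 262 263 264 265 266 267 268 269 270 271 272 273 274 275 276
 277 278 279 280 281 282 283]
277 [259 260 261 262 263 264 265 266 267 268 269 270 271 272 273 274 275 276
 277 278 279 280 281 282 283]
278 [260 261 262 263 264 265 266 267 268 269 270 271 272 273 274 275 276 277
 278 279 280 281 282 283]
279 [273 274 275 276 277 278 279 280 281 282 283]
278 [267]
280 [263 264 265 266 267 268 269 270 271 272 273 274 275 276 277 278 279 280
 281]
282 [263 264 265 266 267 268 269 270 271 272 273 274 275 276 277 278 279 280]
284 [265 266 267 268 269 270 271 272 273 274 275 276 277 278 279]
286 [270 271 272 273 274]
288 []
290 []
292 []
294 []
296 []
298 []
```

Run:
```python
from h import *
p=cr(-4,61);print(p);go([*p,200],96.4)
```

```text
[535.22532346  56.67396734]
turn [-0. -0. -0.] shift [  29. -211. -126.]
```

```bash
python3 -m pendant '[[[0,0,0,0,0,-60,0.9],[0,0,0,0,0,-126,0.9],[0,0,0,8,-60,-126,0.9],[0,0,0,16,-120,-126,0.9],[0,0,0,24,-180,-126,0.9],[0,0,0,29,-211,-126,0.9],[0,0,0,29,-211,-126,0.9],[0,0,0,29,-211,-126,0.9],[0,0,0,29,-211,-80,0.9],[0,0,0,29,-211,-40,0.9],[0,0,0,29,-211,-20,0.9],[0,0,0,29,-211,-20,0.9],[0,0,0,29,-211,-20,0.9]]]' 30
```

```text
t: 33.85
eef_pos: [535.9, 58.0, 95.5]
tool_rot: [-0.056, 0.998, 0.0, 0.001]
wrist_force: [-0.2, -0.3, -0.6]
width: 20.5
grip_force: 28.6
```

```bash
python3 -m pendant '[[[0,0,0,0,0,6,0.9],[0,0,0,0,0,12,0.9],[0,0,0,0,0,14,0.9],[0,0,0,0,0,14,0.9]]]' 30; python3 -m pendant '[[[0,0,0,0,0,0,0.9]]]' 30
```

```text
t: 34.35
eef_pos: [536.3, 57.2, 82.2]
tool_rot: [-0.056, 0.998, -0.0, 0.001]
wrist_force: [-1.8, 1.0, 6.5]
width: 20.3
grip_force: 29.9
t: 34.48
eef_pos: [536.3, 57.2, 82.3]
tool_rot: [-0.056, 0.998, -0.0, 0.001]
wrist_force: [-1.7, -0.0, 7.9]
width: 20.4
grip_force: 29.8
```

Resting on the floor. Release, rise, and measure.

```bash
python3 -m pendant '[[[0,0,0,0,0,0,0.6],[0,0,0,0,0,0,0.55],[0,0,0,0,0,0,0.55],[0,0,0,0,0,-60,0.55],[0,0,0,0,0,-120,0.4],[0,0,0,0,0,-160,0],[0,0,0,0,0,-160,0]]]' 20
python3 - <<'E'
from h import *
go([440,-271,150],96.4)
E
```

```text
t: 35.35
eef_pos: [537.5, 57.1, 244.9]
tool_rot: [-0.056, 0.998, -0.0, 0.004]
wrist_force: [1.1, -0.3, -0.2]
width: 61.6
grip_force: 0.0
turn [-0.1  0.4 -0. ] shift [ 134. -315.   94.]
```

```bash
python3 -m pendant '[[[0,0,0,25,-60,0,0],[0,0,0,50,-120,0,0],[0,0,0,75,-180,0,0],[0,0,0,100,-240,10,0],[0,0,0,134,-315,50,0],[0,0,0,134,-315,94,0],[0,0,0,134,-315,94,0],[0,0,0,134,-315,94,0],[0,0,0,134,-315,94,0]]]' 20
python3 - <<'E'
from h import *
print(at("top",356.9,243.5,82),robot.get_state()["eef_pos"])
for n in("top","side"):
    print(n,proj(n,[440,-271,82]))
im=robot.snapshot("top");print(im[228:262:1,345:372].max(2))
E
```

```text
t: 36.48
eef_pos: [438.4, -270.5, 148.2]
tool_rot: [-0.056, 0.998, -0.001, 0.001]
wrist_force: [-0.6, -0.4, 0.3]
width: 86.9
grip_force: 0.0
[ 436.01696223 -268.09627863   82.        ] [ 438.38272521 -270.47682909  148.15752315]
top [357.77437341 242.61980013]
side [315.70503205 178.3420172 ]
[[ 88  98 106 103  99 112 119 115 100  83  71  73  73  69  72  72  71  72
   71  67  67  63  62  57  55  60  62]
 [ 83  91 100  99 105 110 109  97  90  72  72  68  67  71  74  71  73  71
   68  64  60  58  60  58  60  59  59]
 [ 81  85  95 106 107 105  92  88  73  73  71  70  69  71  79  76  79  75
   71  67  67  68  72  73  70  64  64]
 [ 75  85  95  98 102  93  83  75  70  72  70  70  76  81  98 107 111 109
  107 107 113 120 121 122 117 107 103]
 [ 78  88  97  96  95  79  73  69  70  71  72  73  78 103 133 159 166 166
  161 166 181 191 195 194 187 175 163]
 [ 80  92  95  90  79  72  70  70  69  74  75  73  85 119 156 179 183 185
  187 197 209 220 225 221 216 208 199]
 [ 88  87  88  78  71  68  72  73  80  79  83  83  97 121 147 161 163 165
  168 175 190 197 199 199 198 191 185]
 [ 84  86  74  
[... 2336 characters left out ...]
 229 226 225 231 236]
 [217 204 180 164 160 159 151 144 140 137 132 139 137 148 188 225 234 228
  203 187 187 195 200 196 192 205 222]
 [197 193 178 167 162 158 157 154 149 146 147 151 154 164 181 208 216 206
  182 171 170 171 176 170 172 185 195]
 [206 206 196 181 169 161 158 160 160 159 160 166 174 175 180 194 196 187
  174 168 163 163 164 165 166 169 172]
 [204 204 204 192 174 163 161 163 162 162 164 180 194 196 192 198 204 193
  179 162 162 160 164 165 165 166 165]
 [181 179 185 189 174 164 164 163 164 164 166 176 195 194 192 196 202 193
  177 165 165 165 164 164 165 165 162]
 [165 166 172 170 164 163 160 161 160 161 164 172 178 179 174 180 181 175
  169 165 165 164 164 165 163 165 164]]
```

```bash
python3 -m pendant '[[[0,0,0,0,2,50,0],[0,0,0,0,2,90,0],[0,0,0,0,2,107,0],[0,0,0,0,2,107,0],[0,0,0,0,2,107,0.6],[0,0,0,0,2,107,0.6],[0,0,0,0,2,107,0.6],[0,0,0,0,2,107,0.6],[0,0,0,0,2,107,0.6]]]' 20; python3 -m pendant '[[[0,0,0,0,0,-60,0.6],[0,0,0,0,0,-120,0.6],[0,0,0,0,0,-165,0.6],[0,0,0,0,0,-165,0.6],[0,0,0,0,0,-165,0.6]]]' 20;python3 - <<'E'
from h import *
p=cr(-66,61);print(p);go([*p,205],96.4)
im=robot.snapshot("top");h,s,v=cv2.split(cv2.cvtColor(im,cv2.COLOR_RGB2HSV))
b=blob(im,((s>150)&((h<6)|(h>174))).astype(np.uint8),255,175,300,228);print(b,b and at("top",*b[0],78))
print((s>150)[196:226,255:300].astype(int).sum(0), h[205,262:296],s[205,262:296])
cv2.imwrite("pics/e1.png",cv2.resize(im[165:245,245:335],None,fx=7,fy=7,interpolation=cv2.INTER_CUBIC)[:,:,::-1])
E
```

```text
t: 37.65
eef_pos: [436.9, -268.9, 39.8]
tool_rot: [-0.056, 0.998, -0.0, 0.0]
wrist_force: [-0.8, 1.1, 3.3]
width: 51.5
grip_force: 20.0
t: 38.28
eef_pos: [436.3, -268.4, 203.6]
tool_rot: [-0.056, 0.998, 0.0, -0.0]
wrist_force: [-0.1, -0.4, -1.3]
width: 51.7
grip_force: 20.0
[473.61171247  49.76289354]
turn [ 0.1 -0.  -0. ] shift [-72. 312.  -1.]
(array([275.2, 208.8]), array([268, 202,  15,  15, 170], dtype=int32)) [533.79806839  54.84131086  78.        ]
[ 0  0  0  0  0  0  0  0  0  0  0  0  0  5  8 10 12 14 14 14 15 14 14 13
 13 11  9  7  1  0  0  0  0  0  0  0  0  0  0  0  0  0  0  0  0] [19 20 20 20 19 17 13  6  2  0  0  0  0  0  0  0  0  1  1  4 11 16 18 18
 18 18 18 18 19 18 18 18 18 18] [116 119 117 115 115 124 135 153 165 176 177 178 181 182 179 179 181 181
 178 165 144 128 121 124 124 124 117 112 108 115 121 124 127 122]
```

View pics/e1.png

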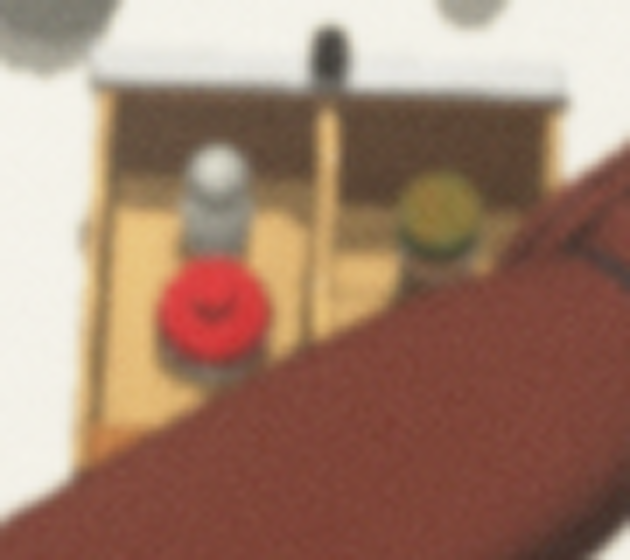

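Run:
```python
from h import *
print(at("top",258.1,225.7,131)[:2],cr(-97.5,124)); print(at("top",245+330/7,165+92/7,134)[:2],cr(100.5,0))
print(at("top",245+215/7,165+375/7,45)[:2],cr(-37,61)); a=np.radians(YAW)
print((np.array([536.3,57.2])-C)@[np.cos(a),np.sin(a)])
```

```text
[431.97004103 101.31430556] [435.28548029 108.85900109]
[645.83184909   5.82600556] [645.87367588   7.70262769]
[507.9962522   49.32750753] [502.43098213  52.99549258]
-2.8733846309338738
```

```bash
python3 -m pendant '[[[0,0,0,-14,60,0,0.6],[0,0,0,-28,120,0,0.6],[0,0,0,-42,180,0,0.6],[0,0,0,-56,240,0,0.6],[0,0,0,-66,290,0,0.6],[0,0,0,-72,312,0,0.6],[0,0,0,-72,312,0,0.6],[0,0,0,-72,312,0,0.6],[0,0,0,-72,312,50,0.6],[0,0,0,-72,312,75,0.6],[0,0,0,-72,312,90,0.6],[0,0,0,-72,312,100,0.6],[0,0,0,-72,312,110,0.6],[0,0,0,-72,312,110,0.6]]]' 20
```

```text
t: 40.08
eef_pos: [473.4, 49.2, 94.2]
tool_rot: [-0.056, 0.998, 0.0, -0.0]
wrist_force: [-0.2, 0.1, -1.2]
width: 51.5
grip_force: 20.0
```

```bash
python3 -m pendant '[[[0,0,0,0,0,5,0.6],[0,0,0,0,0,10,0.6],[0,0,0,0,0,15,0.6],[0,0,0,0,0,17,0.6],[0,0,0,0,0,17,0.6]]]' 20
```

```text
t: 40.7
eef_pos: [473.7, 49.4, 77.9]
tool_rot: [-0.056, 0.998, 0.0, -0.0]
wrist_force: [-2.1, 0.4, 3.2]
width: 51.7
grip_force: 20.0
```

```bash
python3 -m pendant '[[[0,0,0,0,0,0,0.35],[0,0,0,0,0,0,0.28],[0,0,0,0,0,0,0.28],[0,0,0,0,0,-60,0.28],[0,0,0,0,0,-120,0.28],[0,0,0,0,0,-165,0.3],[0,0,0,0,0,-165,0.3],[0,0,0,20,150,-165,0.3],[0,0,0,20,250,-165,0.3],[0,0,0,20,250,-165,0.3],[0,0,0,20,250,-165,0.3]]]' 20
python3 - <<'E'
from h import *
im=robot.snapshot("top");h,s,v=cv2.split(cv2.cvtColor(im,cv2.COLOR_RGB2HSV))
b=blob(im,((s>150)&((h<6)|(h>174))).astype(np.uint8),255,175,300,228);print("timer",b)
print("expected pot lid",proj("top",[473.7,49.4,120]));w=((s<40)&(v>150)).astype(np.uint8)
print("pot",blob(im,w,262,208,292,232)); print("bottle cap",blob(im,w,294,205,320,228)); print("shaker",blob(im,w,266,182,284,200))
print("exp cap, shaker",proj("top",[505,-69,127]),proj("top",[596,64,122]))
k=blob(im,(v<100).astype(np.uint8),286,165,299,177);print("knob",k,proj("top",[655.5,9,165]))
go([655,9,230],96.4)
E
```

```text
t: 42.08
eef_pos: [424.9, 296.2, 241.1]
tool_rot: [-0.056, 0.998, -0.0, -0.001]
wrist_force: [1.0, -0.6, -0.8]
width: 60.7
grip_force: 0.0
timer (array([275.1, 207.5]), array([268, 202,  15,  12, 129], dtype=int32))
expected pot lid [273.90956476 218.59615241]
pot (array([274.3, 219.1]), array([269, 214,  12,  11, 114], dtype=int32))
bottle cap (array([306.1, 215.6]), array([303, 212,   7,   8,  46], dtype=int32))
shaker (array([275.6, 188.7]), array([273, 186,   7,   6,  33], dtype=int32))
exp cap, shaker [306.63512392 214.53707566] [275.17657925 188.99985006]
knob (array([291.6, 173.1]), array([290, 170,   4,   7,  22], dtype=int32)) [291.77468589 171.87021168]
turn [ 0.3 -0.1  0.2] shift [-197. -319.    9.]
```

```bash
python3 -m pendant '[[[0,0,0,-37,-60,0,0.3],[0,0,0,-74,-120,0,0.3],[0,0,0,-111,-180,0,0.3],[0,0,0,-148,-240,0,0.3],[0,0,0,-185,-300,0,0.3],[0,0,0,-197,-319,0,0.3],[0,0,0,-197,-319,0,0.3],[0,0,0,-197,-319,0,0.3],[0,0,0,-197,-319,50,0.3],[0,0,0,-197,-319,86,0.3],[0,0,0,-197,-319,86,0.3],[0,0,0,-197,-319,86,0.3],[0,0,0,-197,-319,86,0.9],[0,0,0,-197,-319,86,0.9],[0,0,0,-197,-319,86,0.9],[0,0,0,-197,-319,86,0.9],[0,0,0,-197,-319,86,0.9]]]' 10
```

```text
t: 44.25
eef_pos: [657.3, 6.0, 157.7]
tool_rot: [-0.057, 0.998, 0.005, 0.0]
wrist_force: [-2.3, 19.2, 5.1]
width: 30.1
grip_force: 10.0
```

```bash
python3 -m pendant '[[[0,0,0,0,2,0,0.8],[0,0,0,0,4,0,0.8],[0,0,0,0,4,0,0.9],[0,0,0,0,4,0,0.9],[0,0,0,0,4,0,0.9]]]' 8
```

```text
t: 44.88
eef_pos: [657.0, 8.9, 157.8]
tool_rot: [-0.057, 0.998, 0.004, 0.001]
wrist_force: [-2.1, 15.9, 4.5]
width: 24.2
grip_force: 8.0
```

```bash
python3 -m pendant '[[[0,0,0,0,2,0,0.9],[0,0,0,0,3,0,0.9],[0,0,0,0,3,0,0.9]]]' 8
```

```text
t: 45.25
eef_pos: [656.8, 10.1, 157.8]
tool_rot: [-0.056, 0.998, 0.003, 0.001]
wrist_force: [-1.7, 10.7, 4.4]
width: 21.8
grip_force: 8.0
```

```bash
python3 -m pendant '[[[0,0,0,15,2,0,0.9],[0,0,0,30,2,0,0.9],[0,0,0,45,2,0,0.9],[0,0,0,60,2,0,0.9],[0,0,0,60,2,0,0.9]]]' 8
```

```text
t: 45.88
eef_pos: [596.3, 3.6, 157.8]
tool_rot: [-0.056, 0.998, 0.001, 0.0]
wrist_force: [-1.6, 6.4, 3.5]
width: 21.6
grip_force: 8.0
```

```bash
python3 -m pendant '[[[0,0,0,20,0,0,0.9],[0,0,0,40,0,0,0.9],[0,0,0,60,0,0,0.9],[0,0,0,80,0,0,0.9],[0,0,0,100,0,0,0.9],[0,0,0,120,0,0,0.9],[0,0,0,138,0,0,0.9],[0,0,0,150,0,0,0.9],[0,0,0,158,0,0,0.9],[0,0,0,158,0,0,0.9],[0,0,0,158,0,0,0.9]]]' 8
```

```text
t: 47.25
eef_pos: [439.9, -13.6, 157.7]
tool_rot: [-0.056, 0.998, 0.002, 0.001]
wrist_force: [-2.3, 10.4, 5.3]
width: 21.4
grip_force: 8.0
```

```bash
python3 -m pendant '[[[0,0,0,3,0,0,0.9],[0,0,0,6,0,0,0.9],[0,0,0,6,0,0,0.9]]]' 8; python3 -m pendant '[[[0,0,0,0,0,0,0.6],[0,0,0,0,0,0,0.4],[0,0,0,0,0,0,0.4],[0,0,0,0,0,-50,0.4],[0,0,0,0,0,-100,0.4],[0,0,0,0,200,-100,0.4],[0,0,0,0,300,-100,0.4],[0,0,0,0,300,-100,0.4],[0,0,0,0,300,-100,0.4],[0,0,0,0,300,-100,0.4]]]' 8
python3 - <<'E'
from h import *
im=robot.snapshot("top");h,s,v=cv2.split(cv2.cvtColor(im,cv2.COLOR_RGB2HSV))
print("timer",blob(im,((s>150)&((h<6)|(h>174))).astype(np.uint8),255,175,300,228));w=((s<40)&(v>150)).astype(np.uint8)
print("shaker",blob(im,w,266,182,284,200),"pot",blob(im,w,262,208,292,224),"cap",blob(im,w,294,205,320,222))
print("knob",blob(im,(v<90).astype(np.uint8),284,212,302,236),proj("top",[*cr(-110.5,0),165]),proj("top",[*cr(-105,0),165]))
E
```

```text
t: 47.62
eef_pos: [436.3, -14.1, 157.9]
tool_rot: [-0.056, 0.998, 0.002, 0.004]
wrist_force: [8.2, 11.1, -1.6]
width: 21.9
grip_force: 8.0
t: 48.88
eef_pos: [399.7, 283.7, 256.6]
tool_rot: [-0.056, 0.998, 0.0, 0.0]
wrist_force: [0.2, -1.6, 0.6]
width: 52.3
grip_force: 0.0
timer (array([275.2, 207.5]), array([268, 202,  15,  12, 132], dtype=int32))
shaker (array([275.6, 188.8]), array([273, 186,   7,   7,  32], dtype=int32)) pot (array([274.2, 218.8]), array([269, 214,  12,  10, 106], dtype=int32)) cap (array([306. , 215.7]), array([303, 212,   7,   8,  47], dtype=int32))
knob (array([289.4, 226.2]), array([288, 223,   4,   7,  22], dtype=int32)) [289.89341548 225.30214059] [289.94414885 223.90367906]
```

The bar reached its stop: the wrist force rose at about 221 mm of travel. All the items are where I placed them, so I'm handing in.

```bash
python3 -c "
from plant import robot
print(robot.hand_in())"
```

```text
the job is handed in; nothing more can be done
None
```

I stood the bottle up, packed it with the round jar, shaker, white pot and timer upright in the crate (the square jar was absent), drew the checking bar to its near end stop, and handed the job in; no verdict was returned.

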